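# Gather the stir bars in the pouring corner of the tray

### The arm

A 6-joint arm with a two-finger parallel gripper is mounted at the origin on the work surface. World frame = base frame: x ahead of the robot, y to its left, z up, the work surface at z = 0. Lengths are in m, angles in rad, forces in N, time in s.
With the tool pointing down it reaches from about 0.425 to 0.925 m from the base axis. Payload 12.5 kg.
Tool frame: the origin (TCP) lies on the mounting face of the last link; the fingertips stand 173 mm ahead of it and the grasp point (between the pads) lies robot.pinch_z ahead of it (robot.pinch_z is the distance from the TCP to the grasp point, in m); z points along the fingers, x is the direction in which the jaws open and shut, and the axes are right-handed (so a half turn about z gives the same grasp; the last joint's range is limited). The gripper opens to 85 mm and grips with 20 to 120 N. Pads are 22 mm wide; open, the fingers measure 114 mm over their backs; the gripper's body (76 mm by 85 mm) begins 54 mm behind the grasp point. The pads swing forward as they close: fully open they stand 13 mm farther back than shut.
Start: joints at [1.233, 0.491, 1.559, -0, 1.092, -0.106], TCP at [0.144, 0.608, 0.405] pointing down, gripper open.
Joint ranges: [-3.1, 3.1], [-0.84, 2.19], [0.05, 2.79], [-1.13, 4.28], [0.06, 2.93], [-2.69, 2.69]. Speed limits (rad/s): [2.22, 2.22, 2.79, 3.14, 3.14, 3.14].

### API

Orientations are given as [roll, pitch, yaw] about the fixed x, y, z axes, in that order (R = Rz(yaw) Ry(pitch) Rx(roll)).
In Python, from plant import robot gives the robot as it stands.
- The arm moves only by the tool jog_arm, never from a script. Its argument "increments" is a list of rows, each a list of 3 entries, a list of its own where there are three numbers: the turn, a rotation vector about the world's x, y, z in degrees, then the shift along the world's x, y, z in mm, then the closure in counts, from 0 (fully open) to 255 (shut). A call has 1 to 5 rows; each row shifts and turns the pose as measured when the row begins; what a row does not reach is not made up. A row lasts 1/12 s, in which the tool goes at most 41.7 mm and 7.16 degrees, less where a joint would pass 70% of its speed; a pose out of reach is approached as far as the arm can. A call is refused whole if a number of a shift passes 41.7 or a number of a turn 7.16, either way. A call with a gripper value outside its range is refused whole. The fingers move at their own pace and stop on an object; "grip_force" is the grip in N (left out, the last holds). Time passes only in rows, so rows that do not move let the fingers close. It gives the time, the measured TCP pose, the force and the opening at its end, in the units of the state.
- robot.state(): the state, without advancing time (a new reading comes with each control period).
- robot.camera(name): name is "side" or "top"; returns a dict with "pixels" (400x640x3 uint8, red, green, blue), "fov_y" (degrees; the focal length in pixels is half the picture's height over the tangent of half this angle, whatever the lens; pixels are square), "cx", "cy" (the principal point, pixels), "dist" ([k1, k2, p1, p2, k3] as OpenCV has them; the pictures are not rectified), "extrinsics" (4x4, takes a point from world to camera coordinates). Camera axes: x right, y up, looking along -z (the intrinsics and any distortion apply to the point x, -y, -z); pixel columns grow to the right and rows downward; lengths in m; the calibration is good to about 2 mm. A picture is of the moment at which its call begins. There is no depth.
- robot.job_done(): hands the job in, once; it reports no verdict.
The state is a dict: "time_s": time; "qpos": joint angles; "qd": joint speeds; "effort": joint torques, N m; "tool_pos": TCP position; "tool_rot": TCP orientation; "force": force on the tool from outside, world axes, zero at the start; "moment": the same for the moment, N m; "opening": opening from 0.0 (shut) to 1.0 (fully open).
Only numpy, scipy, OpenCV 4.12 (cv2) and the standard library are available. Lean on these libraries where they do the work, as an engineer would, in place of code of your own. Each camera call takes 0.05 s, during which the arm holds its last target. There are 200 camera calls.

### The job

The four white stir bars lie scattered in the blue carry tray. Pick the tray up off the bench and tip it towards its pouring lip until all four bars have slid together into the lip corner, without spilling any, and finish while still holding it there: in the air, steady and clearly tipped with the lip corner lowest, ready to be poured out. Leave the rack, the bottle and the tip box where they stand.

Things in the scene. Friction and masses are not known exactly. Their poses are not given: they have to be found in the camera images.
- tray: Blue open carry tray, 240 (x) by 180 (y) by 60 mm high, wall and floor 4 mm, 0.3 to 0.5 kg. Origin: centre of its underside; z up. Its +x +y corner is cut off at 45 degrees (34 mm each way), with a lower wall (42 mm) and an outward pouring lip; the other corners are square. A rigid steel bail from the middles of the long sides carries a black grip over the middle.
- tray_handle (a point): Centre of the tray's black grip: a bar 104 mm long along the tray's y, 16 mm wide (x) and 18 mm high (z), 125 mm above the tray's underside; free space all round. Axes as the tray's.
- tray_lip (a point): Point on the tray's inside floor at the foot of the lip wall (tray frame x +100, y +70, z +4 mm): the inside of the lip corner. Axes as the tray's.
- stirbar1: White PTFE stir bar no. 1 of 4, all alike: egg-shaped, a smooth round-ended rod 32 mm long and 16 mm thick, 17 g, loose on the tray floor. Rolls sideways from a few degrees of tilt, slides endways only from 16 to 24 degrees; against a wall it rubs on that too, so it then needs tipping mainly along that wall. Origin at its centre, x along it.
- stirbar2: White PTFE stir bar no. 2 of 4, all alike: egg-shaped, a smooth round-ended rod 32 mm long and 16 mm thick, 17 g, loose on the tray floor. Rolls sideways from a few degrees of tilt, slides endways only from 16 to 24 degrees; against a wall it rubs on that too, so it then needs tipping mainly along that wall. Origin at its centre, x along it.
- stirbar3: White PTFE stir bar no. 3 of 4, all alike: egg-shaped, a smooth round-ended rod 32 mm long and 16 mm thick, 17 g, loose on the tray floor. Rolls sideways from a few degrees of tilt, slides endways only from 16 to 24 degrees; against a wall it rubs on that too, so it then needs tipping mainly along that wall. Origin at its centre, x along it.
- stirbar4: White PTFE stir bar no. 4 of 4, all alike: egg-shaped, a smooth round-ended rod 32 mm long and 16 mm thick, 17 g, loose on the tray floor. Rolls sideways from a few degrees of tilt, slides endways only from 16 to 24 degrees; against a wall it rubs on that too, so it then needs tipping mainly along that wall. Origin at its centre, x along it.
- tube_rack: Bystander: red tube rack with a grid of holes, 88 x 126 x 40 mm. Origin at the centre of its underside.
- reagent_bottle: Bystander: clear glass bottle with a blue cap, 70 mm across, 140 mm high. Origin at the centre of its underside.
- tip_box: Bystander: dark pipette-tip box with a clear lid, 87 x 124 x 65 mm. Origin at the centre of its underside.

How it is judged:
By the outcome, as a careful person would: the job done as asked, in the order asked, and still so for the second after the job is handed in, while the arm keeps its last pose, push and grip.
It also fails if it takes over 56 s, if anything falls off the work surface, if the arm or the gripper's body presses on something with over 40 N, if the wrist force passes 120 N, or if a joint passes its speed limit or range.

## Working session

There is one attempt and no reset: what is moved stays moved. The work goes in short steps, Python scripts to look and compute and a tool call to move; the robot and the scene stay as the last step left them, time stands still between calls to the robot, and variables do not carry over. Pictures are saved under pics/ and viewed, about 8 in all and at most 12, crops included, and the job is handed in when it is done.

Besides the shell and the picture viewer there is one more tool, called after "Emit:" by a JSON object that holds its "fn" and its "kwargs", one argument or row to a line. jog_arm: Moves the arm, as the interface text tells. Its arguments: {"type":"object","properties":{"increments":{"type":"array"},"grip_force":{"type":"number"}},"required":["increments"]}

```bash
ls; mkdir -p pics; python3 - <<'E'
from plant import robot
import cv2,numpy as np
print(robot.pinch_z, robot.state())
for n in("top","side"):
    c=robot.camera(n); cv2.imwrite(f"pics/{n}0.png",c["pixels"][:,:,::-1]); 
    np.savez(f"{n}0.npz",**c)
    print(n,c["fov_y"],c["cx"],c["cy"],c["dist"],np.round(c["extrinsics"],3).tolist())
E
```

```text
pics
0.1547 {'time_s': 0.0, 'qpos': array([ 1.23339714e+00,  4.91581046e-01,  1.55945121e+00,  2.16579648e-05,
        1.09169738e+00, -1.05648658e-01]), 'qd': array([ 7.15350714e-05, -1.48719025e-03,  4.99536042e-04, -4.15178340e-04,
       -7.10597419e-04, -7.51162710e-05]), 'effort': array([-5.83934343e-04, -6.18470335e+01, -2.61581308e+01, -1.21081721e-04,
        4.20787212e-03,  3.60313618e-05]), 'tool_pos': array([0.14354736, 0.60826243, 0.40411367]), 'tool_rot': array([-3.14145366e+00,  1.12861704e-03,  1.33903589e+00]), 'force': array([ 0.08496281, -0.02089456,  0.04324953]), 'moment': array([-0.02853706, -0.02922135, -0.04325197]), 'opening': 0.9984526909381192}
top 53.454447656529474 321.2908756295579 197.9266249172118 [-0.09738472  0.          0.          0.          0.        ] [[-0.015, -1.0, 0.014, 0.011], [0.997, -0.014, 0.076, -0.595], [-0.075, 0.016, 0.997, -1.245], [0.0, 0.0, 0.0, 1.0]]
side 48.769216083641574 328.2849542008225 201.97010291606483 [-0.0670744  0.         0.         0.         0.       ] [[0.683, -0.73, 0.008, -0.392], [0.39, 0.374, 0.842, -0.32], [-0.618, -0.572, 0.54, -0.754], [0.0, 0.0, 0.0, 1.0]]
```

View pics/top0.png

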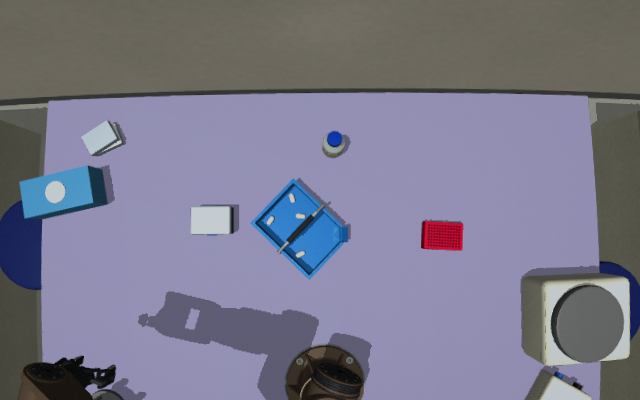

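View pics/side0.png

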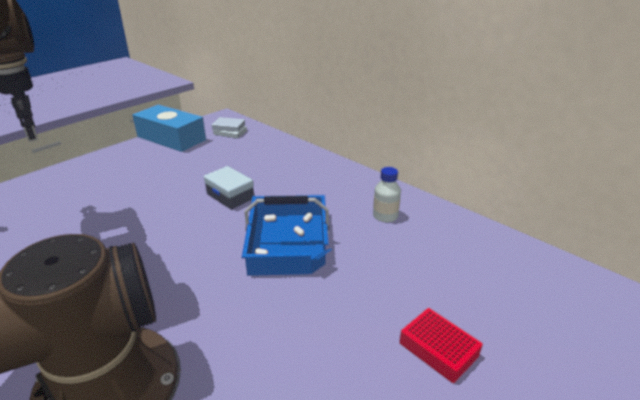

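```bash
cat > h.py <<'E'
import numpy as np,cv2
def ray(c,uv):
    h=c["pixels"].shape[0]; f=h/2/np.tan(np.radians(float(c["fov_y"]))/2)
    K=np.array([[f,0,float(c["cx"])],[0,f,float(c["cy"])],[0,0,1]])
    p=cv2.undistortPoints(np.array([[uv]],float),K,np.array(c["dist"],float))[0,0]
    E=np.array(c["extrinsics"]); R=E[:3,:3]
    return -R.T@E[:3,3], R.T@np.array([p[0],-p[1],-1.])
def plane(c,uv,z):
    o,d=ray(c,uv); return o+d*(z-o[2])/d[2]
def tri(c1,u1,c2,u2):
    o1,d1=ray(c1,u1);o2,d2=ray(c2,u2)
    s=np.linalg.lstsq(np.stack([d1,-d2],1),o2-o1,rcond=None)[0]
    a=o1+d1*s[0];b=o2+d2*s[1]; return (a+b)/2,np.linalg.norm(a-b)
def look(robot,k):
    for n in("top","side"):
        c=robot.camera(n); np.savez(f"{n}{k}.npz",**c); cv2.imwrite(f"pics/{n}{k}.png",c["pixels"][:,:,::-1])
E
python3 - <<'E'
from h import *
C={n:np.load(n+"0.npz") for n in("top","side")}
roi={"top":(248,176,352,282),"side":(240,185,335,275)}
ends={}
for n,c in C.items():
    x0,y0,x1,y1=roi[n]; p=c["pixels"][y0:y1,x0:x1].astype(int)
    m=(p.max(2)<60).astype(np.uint8)
    k,l,st,ce=cv2.connectedComponentsWithStats(m,connectivity=8)
    i=1+np.argmax(st[1:,4]); ys,xs=np.where(l==i)
    r=cv2.minAreaRect(np.stack([xs+x0,ys+y0],1).astype(np.float32))
    b=cv2.boxPoints(r); print(n,st[1:,4],r)
    ends[n]=(xs.mean()+x0,ys.mean()+y0)
P,g=tri(C["top"],ends["top"],C["side"],ends["side"]); print("grip",P,g)
for n,uv in {"far(-x+y)":(293,181),"(-x-y)":(252,222),"(+x-y)":(310,277)}.items(): print(n,plane(C["top"],uv,.06))
for k,(a,b) in enumerate([("t",(0,0))]): pass
a=cv2.resize(C["top"]["pixels"][170:290,245:355],None,fx=3.5,fy=3.5,interpolation=cv2.INTER_CUBIC)
b=cv2.resize(C["side"]["pixels"][180:285,235:340],None,fx=4,fy=4,interpolation=cv2.INTER_CUBIC)
H=max(a.shape[0],b.shape[0]);pad=lambda q:np.pad(q,((0,H-q.shape[0]),(0,0),(0,0)))
v=np.hstack([pad(a)[:,:380],pad(b)]); cv2.imwrite("pics/c0.png",v[:,:,::-1]); print(v.shape)
E
```

```text
top [156] ((300.0386657714844, 228.58444213867188), (4.517241954803467, 34.65517044067383), 43.602821350097656)
side [183   1] ((285.5, 200.5), (5.0, 41.0), 90.0)
grip [0.49804557 0.06812036 0.12384104] 0.00013700657414923362
far(-x+y) [0.64644948 0.08983977 0.06      ]
(-x-y) [0.52102926 0.21764513 0.06      ]
(+x-y) [0.35027834 0.04098818 0.06      ]
(420, 800, 3)
```

View pics/c0.png

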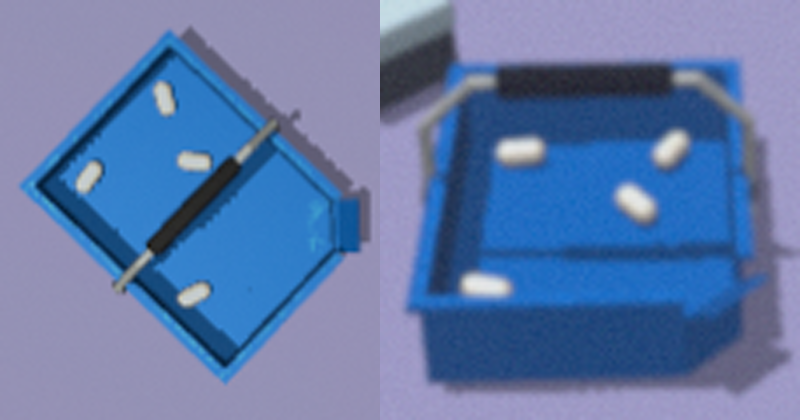

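Emit:
{"fn": "jog_arm", "kwargs": {
  "increments": [
    [[0,0,-4],[21,-32,0],0],
    [[0,0,-4],[21,-32,0],0],
    [[0,0,-4],[21,-32,0],0],
    [[0,0,-4],[21,-32,0],0],
    [[0,0,-4],[21,-32,0],0]
  ],
  "grip_force": 100
}}

```text
time_s: 0.52
tool_pos: [0.2474, 0.4465, 0.4012]
tool_rot: [-3.141, 0.003, 0.986]
force: [0.5, -0.1, -0.5]
opening: 1.002
```

Emit:
{"fn": "jog_arm", "kwargs": {
  "increments": [
    [[0,0,-3],[21,-32,0],0],
    [[0,0,-3],[21,-32,0],0],
    [[0,0,-2],[21,-32,0],0],
    [[0,0,-2],[21,-32,0],0],
    [[0,0,0],[21,-32,0],0]
  ]
}}

```text
time_s: 0.93
tool_pos: [0.3548, 0.2779, 0.4006]
tool_rot: [-3.141, 0.004, 0.799]
force: [0.8, 0.1, -0.6]
opening: 1.001
```

Emit:
{"fn": "jog_arm", "kwargs": {
  "increments": [
    [[0,0,0],[21,-32,0],0],
    [[0,0,0],[21,-32,0],0],
    [[0,0,0],[21,-32,0],0],
    [[0,0,0],[10,-16,0],0],
    [[0,0,0],[0,0,0],0]
  ]
}}

```text
time_s: 1.35
tool_pos: [0.4326, 0.1548, 0.4004]
tool_rot: [-3.141, 0.005, 0.794]
force: [-0.8, 0.2, -0.2]
opening: 1.001
```

Emit:
{"fn": "jog_arm", "kwargs": {
  "increments": [
    [[0,0,0],[22,-29,0],0],
    [[0,0,0],[22,-29,0],0],
    [[0,0,0],[21,-29,0],0],
    [[0,0,0],[0,0,-25],0],
    [[0,0,0],[0,0,-25],0]
  ]
}}

```text
time_s: 1.77
tool_pos: [0.4999, 0.0645, 0.3524]
tool_rot: [3.137, -0.0, 0.794]
force: [-0.0, 0.4, -0.6]
opening: 1.001
```

Emit:
{"fn": "jog_arm", "kwargs": {
  "increments": [
    [[0,0,0],[0,0,-25],0],
    [[0,0,0],[0,0,-20],0],
    [[0,0,0],[0,0,-10],0],
    [[0,0,0],[0,0,0],0]
  ]
}}

```text
time_s: 2.1
tool_pos: [0.4987, 0.0656, 0.2909]
tool_rot: [-3.141, 0.004, 0.792]
force: [-0.3, 0.0, -0.8]
opening: 0.998
```

```bash
python3 - <<'E'
from plant import robot
from h import *
look(robot,1)
c=np.load("top1.npz"); s=np.load("side1.npz")
a=cv2.resize(c["pixels"][150:300,230:380],(400,400));b=cv2.resize(s["pixels"][140:290,215:365],(400,400))
cv2.imwrite("pics/c1.png",np.hstack([a,b])[:,:,::-1]); print(robot.state()["qpos"])
E
```

```text
[-2.37268182e-04  4.76877145e-01  1.97072075e+00 -3.66866626e-03
  6.94306671e-01 -7.89772381e-01]
```

View pics/c1.png

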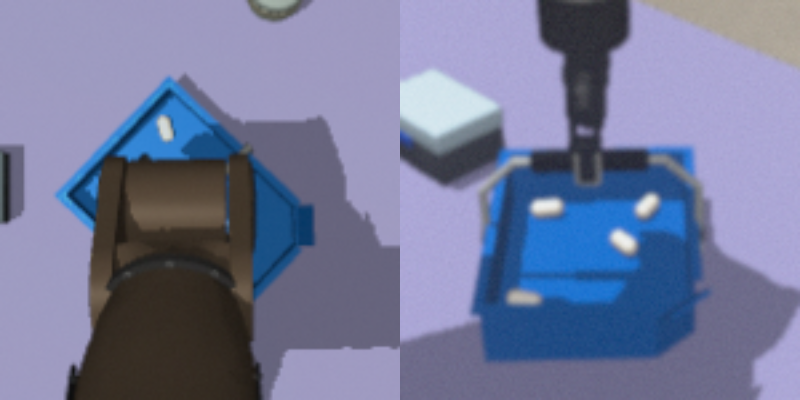

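Emit:
{"fn": "jog_arm", "kwargs": {
  "increments": [
    [[0,0,0],[0,2,-13],0],
    [[0,0,0],[0,0,0],0],
    [[0,0,0],[0,0,0],255],
    [[0,0,0],[0,0,0],255],
    [[0,0,0],[0,0,0],255]
  ],
  "grip_force": 110
}}

```text
time_s: 2.62
tool_pos: [0.4997, 0.0689, 0.2843]
tool_rot: [3.136, -0.003, 0.794]
force: [-0.2, -0.1, -0.0]
opening: 0.599
```

Emit:
{"fn": "jog_arm", "kwargs": {
  "increments": [
    [[0,0,0],[0,0,0],255],
    [[0,0,0],[0,0,0],255],
    [[0,0,0],[0,0,0],255],
    [[0,0,0],[0,0,0],255],
    [[0,0,0],[0,0,0],255]
  ]
}}

```text
time_s: 3.03
tool_pos: [0.4992, 0.0687, 0.2865]
tool_rot: [3.134, -0.003, 0.794]
force: [0.5, 0.4, -5.0]
opening: 0.16
```

Emit:
{"fn": "jog_arm", "kwargs": {
  "increments": [
    [[0,0,0],[0,0,0],255],
    [[0,0,0],[0,0,0],255],
    [[0,0,0],[0,0,0],255],
    [[0,0,0],[0,0,0],255],
    [[0,0,0],[0,0,0],255]
  ]
}}

```text
time_s: 3.45
tool_pos: [0.4992, 0.0687, 0.2864]
tool_rot: [3.135, -0.003, 0.794]
force: [-1.1, -0.1, 0.1]
opening: 0.161
```

Emit:
{"fn": "jog_arm", "kwargs": {
  "increments": [
    [[0,0,0],[0,0,4],255],
    [[0,0,0],[0,0,8],255],
    [[0,0,0],[0,0,12],255],
    [[0,0,0],[0,0,16],255],
    [[0,0,0],[0,0,18],255]
  ]
}}

```text
time_s: 3.87
tool_pos: [0.4985, 0.0686, 0.344]
tool_rot: [3.141, 0.003, 0.794]
force: [0.0, -0.0, -4.4]
opening: 0.162
```

Emit:
{"fn": "jog_arm", "kwargs": {
  "increments": [
    [[0,0,0],[0,0,18],255],
    [[0,0,0],[0,0,18],255],
    [[0,0,0],[0,0,18],255],
    [[0,0,0],[0,0,18],255],
    [[0,0,0],[0,0,18],255]
  ]
}}

```text
time_s: 4.28
tool_pos: [0.4969, 0.0686, 0.4405]
tool_rot: [-3.141, 0.005, 0.794]
force: [0.0, -0.7, -4.3]
opening: 0.162
```

Emit:
{"fn": "jog_arm", "kwargs": {
  "increments": [
    [[0,0,0],[0,0,18],255],
    [[0,0,0],[0,0,14],255],
    [[0,0,0],[0,0,8],255],
    [[0,0,0],[0,0,4],255],
    [[0,0,0],[0,0,0],255]
  ]
}}

```text
time_s: 4.7
tool_pos: [0.4949, 0.0687, 0.4922]
tool_rot: [3.139, 0.001, 0.794]
force: [0.7, -0.1, -5.1]
opening: 0.159
```

```bash
python3 - <<'E'
from plant import robot
from h import *
look(robot,2)
s=robot.state(); print(s["qpos"],s["tool_pos"],s["tool_rot"],s["force"],s["moment"])
c=np.load("side2.npz"); cv2.imwrite("pics/c2.png",cv2.resize(c["pixels"][60:300,150:450],(750,600))[:,:,::-1])
E
```

```text
[ 0.00601251  0.22608184  1.73386669 -0.00268279  1.18200966 -0.78690501] [0.49502145 0.06867447 0.49095491] [3.14009987e+00 2.01679960e-03 7.93933431e-01] [-0.2685883   0.02190548 -4.11312186] [-0.00783672  0.0145352   0.0076178 ]
```

View pics/c2.png

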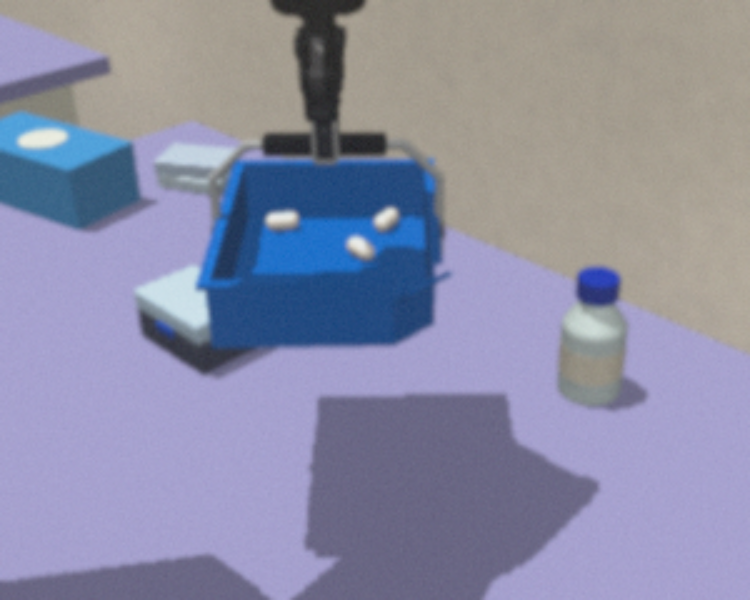

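Emit:
{"fn": "jog_arm", "kwargs": {
  "increments": [
    [[0.7,-0.7,0],[0,0,0],255],
    [[1.4,-1.4,0],[0,0,0],255],
    [[1.4,-1.4,0],[0,0,0],255],
    [[1.4,-1.4,0],[0,0,0],255],
    [[1.4,-1.4,0],[0,0,0],255]
  ]
}}

```text
time_s: 5.22
tool_pos: [0.4953, 0.0688, 0.4862]
tool_rot: [-3.139, -0.156, 0.794]
force: [-0.5, -0.4, -5.2]
opening: 0.158
```

Emit:
{"fn": "jog_arm", "kwargs": {
  "increments": [
    [[1.4,-1.4,0],[0,0,0],255],
    [[1.4,-1.4,0],[0,0,0],255],
    [[1.4,-1.4,0],[0,0,0],255],
    [[1.4,-1.4,0],[0,0,0],255],
    [[1.4,-1.4,0],[0,0,0],255]
  ]
}}

```text
time_s: 5.63
tool_pos: [0.4955, 0.0685, 0.481]
tool_rot: [-3.134, -0.333, 0.791]
force: [0.3, 0.4, -4.3]
opening: 0.159
```

Emit:
{"fn": "jog_arm", "kwargs": {
  "increments": [
    [[1.4,-1.4,0],[0,0,0],255],
    [[1.4,-1.4,0],[0,0,0],255],
    [[1.4,-1.4,0],[0,0,0],255],
    [[1.4,-1.4,0],[0,0,0],255],
    [[0.7,-0.7,0],[0,0,0],255]
  ]
}}

```text
time_s: 6.05
tool_pos: [0.4954, 0.068, 0.4757]
tool_rot: [-3.129, -0.491, 0.788]
force: [-0.1, 0.5, -4.6]
opening: 0.162
```

Emit:
{"fn": "jog_arm", "kwargs": {
  "increments": [
    [[0,0,0],[0,0,0],255],
    [[0,0,0],[0,0,0],255],
    [[0,0,0],[0,0,0],255],
    [[0,0,0],[0,0,0],255],
    [[0,0,0],[0,0,0],255]
  ]
}}

```text
time_s: 6.47
tool_pos: [0.4954, 0.0678, 0.4737]
tool_rot: [-3.127, -0.487, 0.786]
force: [0.0, 0.2, -4.1]
opening: 0.162
```

```bash
cat > v.py <<'E'
import sys
from plant import robot
from h import *
from scipy.spatial.transform import Rotation as Ro
k=sys.argv[1]; look(robot,k)
s=robot.state(); print(s["time_s"],s["qpos"].round(2),s["tool_pos"].round(3),s["force"].round(1),s["opening"])
T=Ro.from_euler("xyz",s["tool_rot"]).as_matrix()
# tray frame from tool: tray x=-tool x, tray y=tool y, z=-tool z (rigid grasp assumed)
Rt=T@np.diag([-1,1,-1]); print("slope down +x %.1f +y %.1f deg"%tuple(np.degrees(np.arcsin(-Rt[2,:2]))))
G=s["tool_pos"]+T@[0,0,.147]; O=G-Rt@[0,0,.125]
n=Rt[:,2]
for name in("top","side"):
    c=np.load(name+k+".npz"); p=c["pixels"].astype(int)
    E=c["extrinsics"]; h=400; f=200/np.tan(np.radians(float(c["fov_y"]))/2)
    K=np.array([[f,0,float(c["cx"])],[0,f,float(c["cy"])],[0,0,1]])
    q=np.array([[x,y,.012] for x,y in[(-118,-88),(118,-88),(118,50),(84,88),(-118,88)] ])*[.001,.001,1]
    w=(q@Rt.T+O)@E[:3,:3].T+E[:3,3]; w=w*[1,-1,-1]
    uv=cv2.projectPoints(w,np.zeros(3),np.zeros(3),K,c["dist"])[0].reshape(-1,2)
    M=np.zeros(p.shape[:2],np.uint8); cv2.fillPoly(M,[uv.astype(int)],1)
    m=((p.min(2)>105)&(p[:,:,0]>p[:,:,2]*.8)&(M>0)).astype(np.uint8)
    N,l,st,ce=cv2.connectedComponentsWithStats(m)
    for i in range(1,N):
        if st[i,4]<12: continue
        o,d=ray(c,ce[i]); P=o+d*(n@(O+n*.012-o))/(n@d); print(name,"white tray xy mm",(1000*(P-O)@Rt)[:2].round(),"area",st[i,4])
    x0,y0=(uv.min(0)-35).clip(0).astype(int);x1,y1=(uv.max(0)+35).astype(int)
    a=p[y0:y1,x0:x1].astype(np.uint8).copy()
    sc=min(395/a.shape[1],400/a.shape[0]); a=cv2.resize(a,None,fx=sc,fy=sc,interpolation=cv2.INTER_CUBIC)
    a=np.pad(a,((0,400-a.shape[0]),(0,395-a.shape[1]),(0,0)))
    V=a if name=="top" else np.hstack([V,a])
cv2.imwrite(f"pics/v{k}.png",V[:,:,::-1])
E
python3 v.py 3
```

```text
6.5667 [-0.06  0.21  1.84  0.5   0.84 -1.14] [0.495 0.068 0.474] [ 0.1  0.4 -4.9] 0.15816688747392843
slope down +x 27.9 +y 0.8 deg
top white tray xy mm [46. 74.] area 85
top white tray xy mm [20. -5.] area 40
top white tray xy mm [ 37. -75.] area 31
top white tray xy mm [ 66. -76.] area 64
side white tray xy mm [-91. -79.] area 33
side white tray xy mm [-86.  66.] area 34
side white tray xy mm [ 76. -76.] area 64
side white tray xy mm [81. 70.] area 26
```

View pics/v3.png

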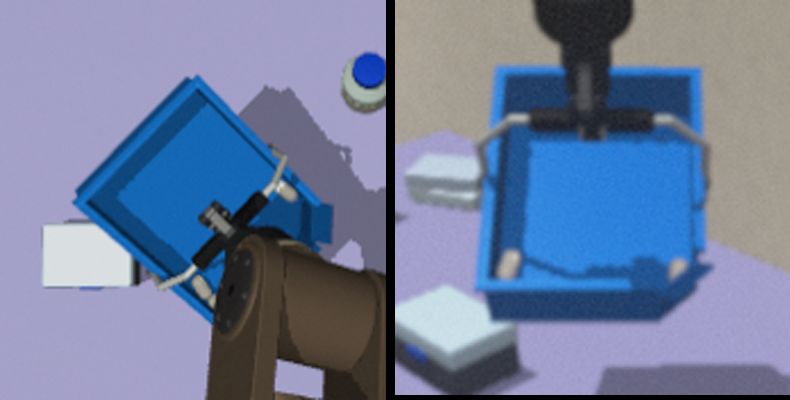

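Emit:
{"fn": "jog_arm", "kwargs": {
  "increments": [
    [[0.4,1.5,0],[0,0,0],255],
    [[0.4,2.5,0],[0,0,0],255],
    [[0.4,2.5,0],[0,0,0],255],
    [[0.4,2.5,0],[0,0,0],255],
    [[0.4,2.5,0],[0,0,0],255]
  ]
}}

```text
time_s: 6.98
tool_pos: [0.4952, 0.0679, 0.4745]
tool_rot: [-2.945, -0.359, 0.711]
force: [0.3, 0.1, -4.0]
opening: 0.164
```

Emit:
{"fn": "jog_arm", "kwargs": {
  "increments": [
    [[0.4,2.5,0],[0,0,0],255],
    [[0.4,2.5,0],[0,0,0],255],
    [[0.4,2.5,0],[0,0,0],255],
    [[0.4,2.5,0],[0,0,0],255],
    [[0.4,2.5,0],[0,0,0],255]
  ]
}}

```text
time_s: 7.4
tool_pos: [0.4956, 0.0679, 0.4755]
tool_rot: [-2.769, -0.207, 0.661]
force: [-1.0, 0.2, -4.1]
opening: 0.161
```

Emit:
{"fn": "jog_arm", "kwargs": {
  "increments": [
    [[0.4,2.5,0],[0,0,0],255],
    [[0.4,2.5,0],[0,0,0],255],
    [[0.4,2.5,0],[0,0,0],255],
    [[0,0,0],[0,0,0],255],
    [[0,0,0],[0,0,0],255]
  ]
}}

```text
time_s: 7.82
tool_pos: [0.4965, 0.0679, 0.4765]
tool_rot: [-2.672, -0.113, 0.644]
force: [-0.6, 0.2, -5.0]
opening: 0.157
```

```bash
python3 v.py 4
```

```text
7.9167 [-0.06  0.27  1.74  0.43  1.39 -0.87] [0.496 0.068 0.476] [-1.1 -0.1 -4.7] 0.16442592716721696
slope down +x 6.5 +y 26.7 deg
top white tray xy mm [  5. -56.] area 78
top white tray xy mm [100. -54.] area 59
top white tray xy mm [108. -38.] area 12
```

View pics/v4.png

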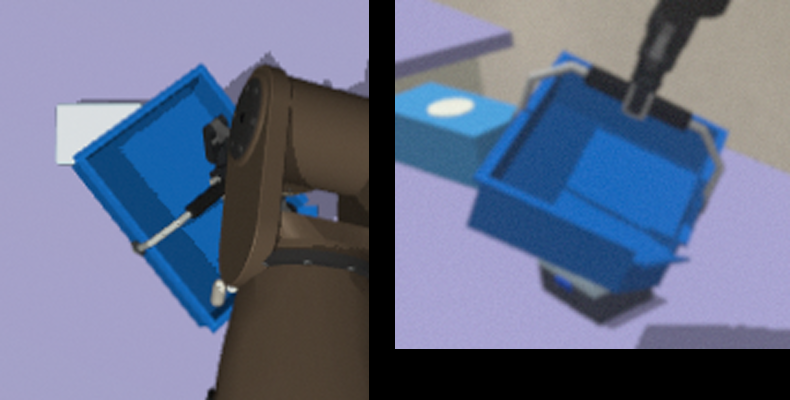

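Emit:
{"fn": "jog_arm", "kwargs": {
  "increments": [
    [[0,0,3],[0,0,0],255],
    [[0,0,5],[0,0,0],255],
    [[0,0,5],[0,0,0],255],
    [[0,0,5],[0,0,0],255],
    [[0,0,5],[0,0,0],255]
  ]
}}

```text
time_s: 8.33
tool_pos: [0.4962, 0.0678, 0.4774]
tool_rot: [-2.679, -0.119, 1.059]
force: [-0.6, -0.1, -5.3]
opening: 0.159
```

Emit:
{"fn": "jog_arm", "kwargs": {
  "increments": [
    [[0,0,5],[0,0,0],255],
    [[0,0,5],[0,0,0],255],
    [[0,0,5],[0,0,0],255],
    [[0,0,5],[0,0,0],255],
    [[0,0,5],[0,0,0],255]
  ]
}}

```text
time_s: 8.75
tool_pos: [0.4963, 0.068, 0.4782]
tool_rot: [-2.688, -0.123, 1.519]
force: [-0.0, 0.4, -4.9]
opening: 0.157
```

Emit:
{"fn": "jog_arm", "kwargs": {
  "increments": [
    [[0,0,5],[0,0,0],255],
    [[0,0,5],[0,0,0],255],
    [[0,0,5],[0,0,0],255],
    [[0,0,5],[0,0,0],255],
    [[0,0,3],[0,0,0],255]
  ]
}}

```text
time_s: 9.17
tool_pos: [0.4965, 0.0684, 0.479]
tool_rot: [-2.698, -0.125, 1.945]
force: [-0.4, 0.0, -5.3]
opening: 0.158
```

```bash
python3 v.py 5
```

```text
9.2667 [ 0.01  0.3   1.68 -0.04  1.61 -1.95] [0.496 0.069 0.479] [-0.5  0.8 -4.9] 0.15974586399154933
slope down +x 7.2 +y 25.2 deg
top white tray xy mm [104.  11.] area 197
side white tray xy mm [-94.  77.] area 13
side white tray xy mm [-16. -67.] area 16
```

View pics/v5.png

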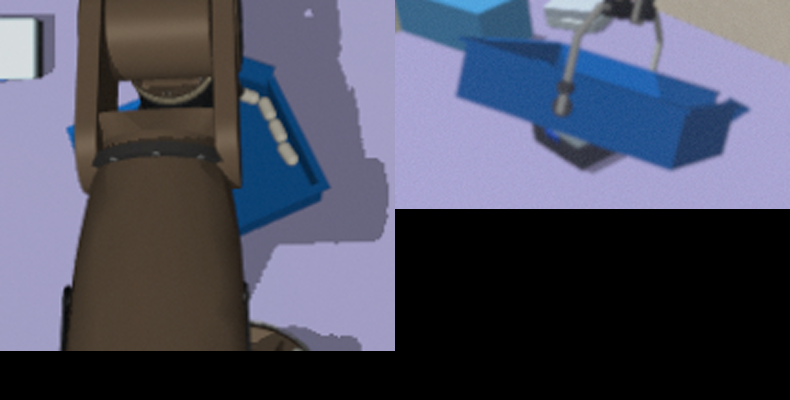

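Emit:
{"fn": "jog_arm", "kwargs": {
  "increments": [
    [[-0.9,1.3,0],[0,0,0],255],
    [[-0.9,1.3,0],[0,0,0],255],
    [[-0.9,1.3,0],[0,0,0],255],
    [[-0.9,1.3,0],[0,0,0],255],
    [[-0.9,1.3,0],[0,0,0],255]
  ]
}}

```text
time_s: 9.68
tool_pos: [0.4964, 0.0685, 0.4794]
tool_rot: [-2.556, -0.088, 1.918]
force: [-0.5, 0.0, -5.8]
opening: 0.163
```

Emit:
{"fn": "jog_arm", "kwargs": {
  "increments": [
    [[-0.9,1.3,0],[0,0,0],255],
    [[-0.5,0.7,0],[0,0,0],255],
    [[0,0,0],[0,0,0],255],
    [[0,0,0],[0,0,0],255],
    [[0,0,0],[0,0,0],255]
  ]
}}

```text
time_s: 10.1
tool_pos: [0.4968, 0.0686, 0.4791]
tool_rot: [-2.507, -0.075, 1.913]
force: [-0.0, 0.2, -4.8]
opening: 0.157
```

Emit:
{"fn": "jog_arm", "kwargs": {
  "increments": [
    [[0,0,0],[0,0,0],255],
    [[0,0,0],[0,0,0],255],
    [[0,0,0],[0,0,0],255],
    [[0,0,0],[0,0,0],255],
    [[0,0,0],[0,0,0],255]
  ]
}}

```text
time_s: 10.52
tool_pos: [0.4967, 0.0686, 0.4792]
tool_rot: [-2.508, -0.075, 1.913]
force: [0.9, 0.1, -4.9]
opening: 0.162
```

```bash
python3 - <<'E'
s=open('v.py').read()
# rectified floor view in tray coordinates from the top camera, plus a mask with elongated blobs reported in tray frame
s+='''
c=np.load("top"+k+".npz"); E=c["extrinsics"]; f=200/np.tan(np.radians(float(c["fov_y"]))/2)
K=np.array([[f,0,float(c["cx"])],[0,f,float(c["cy"])],[0,0,1]])
X,Y=np.meshgrid(np.arange(-150,150,.75),np.arange(120,-120,-.75))
Q=np.stack([X.ravel()/1e3,Y.ravel()/1e3,np.full(X.size,.012)],1)
w=((Q@Rt.T+O)@E[:3,:3].T+E[:3,3])*[1,-1,-1]
uv=cv2.projectPoints(w,np.zeros(3),np.zeros(3),K,c["dist"])[0].reshape(X.shape+(2,)).astype(np.float32)
r=cv2.remap(c["pixels"],uv,None,cv2.INTER_CUBIC)
for a in range(-100,101,50): cv2.line(r,(int((a+150)/.75),0),(int((a+150)/.75),8),(255,255,0),1); cv2.line(r,(0,int((120-a)/.75)),(8,int((120-a)/.75)),(255,255,0),1)
cv2.circle(r,(int(250/.75),int(50/.75)),3,(255,0,255),1)
V=np.pad(V[:, :395],((0,0),(0,0),(0,0)))
r=np.pad(r,((0,400-r.shape[0]),(0,0),(0,0)))
cv2.imwrite(f"pics/v{k}.png",np.hstack([V,r])[:,:,::-1])
'''
open('v.py','w').write(s)
E
python3 v.py 6
```

```text
10.6167 [ 0.03  0.33  1.67 -0.13  1.77 -1.9 ] [0.497 0.069 0.479] [-0.4  0.1 -5.7] 0.15729448299113766
slope down +x 4.3 +y 36.2 deg
top white tray xy mm [99. 27.] area 209
```

View pics/v6.png

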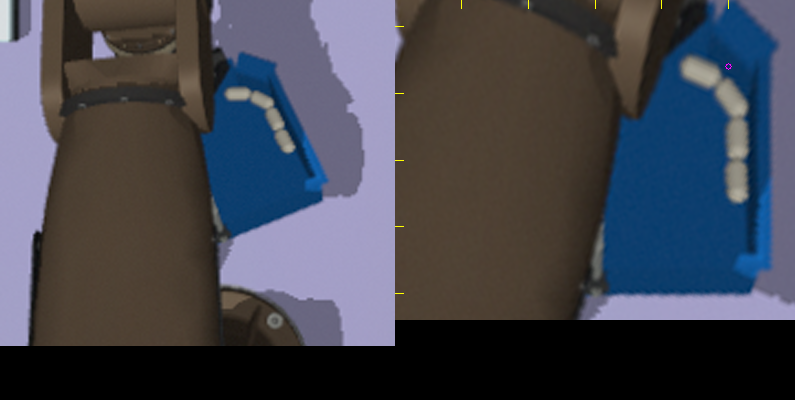

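Emit:
{"fn": "jog_arm", "kwargs": {
  "increments": [
    [[-4.7,-1.7,0],[0,0,0],255],
    [[-4.7,-1.7,0],[0,0,0],255],
    [[0,0,0],[0,0,0],255],
    [[0,0,0],[0,0,0],255],
    [[0,0,0],[0,0,0],255]
  ]
}}

```text
time_s: 11.03
tool_pos: [0.4966, 0.0686, 0.4792]
tool_rot: [-2.509, 0.1, 1.912]
force: [-0.6, 0.5, -5.1]
opening: 0.161
```

```bash
python3 v.py 7
```

```text
11.1333 [ 0.05  0.32  1.67 -0.26  1.74 -1.8 ] [0.497 0.069 0.479] [-0.8 -1.  -4. ] 0.16150008107567226
slope down +x -5.8 +y 36.0 deg
top white tray xy mm [81. 52.] area 228
top white tray xy mm [-13. -38.] area 45
side white tray xy mm [-17. -76.] area 13
```

View pics/v7.png

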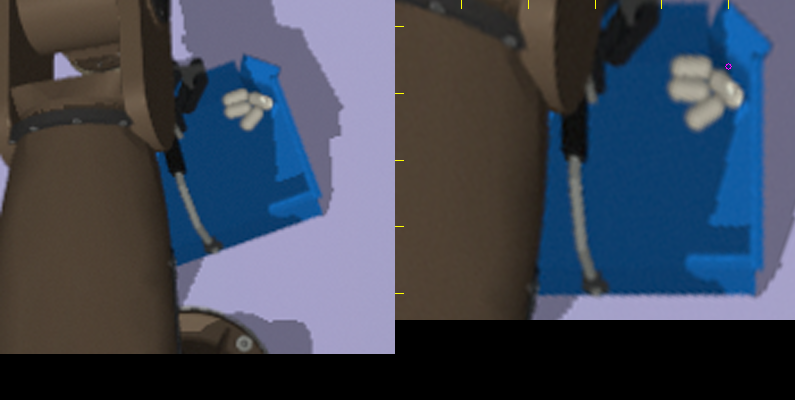

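Emit:
{"fn": "jog_arm", "kwargs": {
  "increments": [
    [[3.5,0.6,0],[0,0,0],255],
    [[4.6,0.6,0],[0,0,0],255],
    [[4.6,0.6,0],[0,0,0],255],
    [[4.6,0.6,0],[0,0,0],255],
    [[4.6,0.6,0],[0,0,0],255]
  ]
}}

```text
time_s: 11.55
tool_pos: [0.4968, 0.0686, 0.4793]
tool_rot: [-2.594, -0.296, 1.923]
force: [-0.4, 0.8, -4.8]
opening: 0.163
```

Emit:
{"fn": "jog_arm", "kwargs": {
  "increments": [
    [[4,0,0],[0,0,0],255],
    [[2,0,0],[0,0,0],255],
    [[0,0,0],[0,0,0],255],
    [[0,0,0],[0,0,0],255],
    [[0,0,0],[0,0,0],255]
  ]
}}

```text
time_s: 11.97
tool_pos: [0.4971, 0.0677, 0.4793]
tool_rot: [-2.636, -0.405, 1.937]
force: [0.1, 0.2, -4.9]
opening: 0.16
```

Emit:
{"fn": "jog_arm", "kwargs": {
  "increments": [
    [[0,0,0],[0,0,0],255],
    [[0,0,0],[0,0,0],255],
    [[0,0,0],[0,0,0],255],
    [[0,0,0],[0,0,0],255],
    [[0,0,0],[0,0,0],255]
  ]
}}

```text
time_s: 12.38
tool_pos: [0.497, 0.0678, 0.4794]
tool_rot: [-2.635, -0.402, 1.937]
force: [-0.1, -0.2, -4.6]
opening: 0.163
```

```bash
python3 v.py 8
```

```text
12.4833 [-0.02  0.32  1.67  0.14  1.77 -2.08] [0.497 0.068 0.479] [ 0.2  0.8 -4. ] 0.15757571388288782
slope down +x 23.1 +y 26.5 deg
side white tray xy mm [-64.  56.] area 20
side white tray xy mm [-12. -71.] area 15
```

View pics/v8.png

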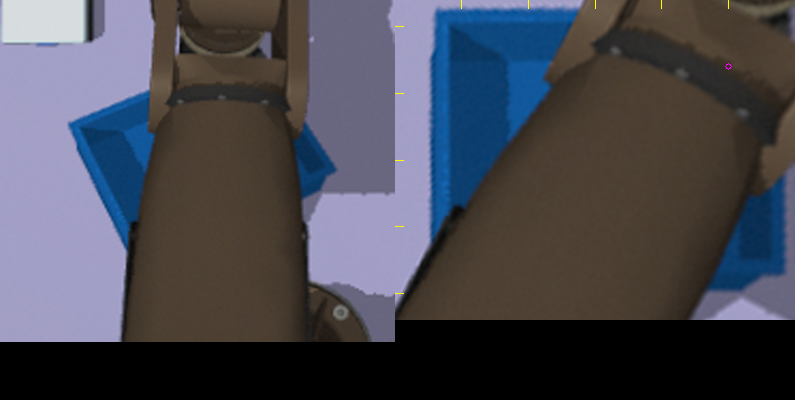

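Emit:
{"fn": "jog_arm", "kwargs": {
  "increments": [
    [[0,0,-2],[0,-8,0],255],
    [[0,0,-4],[0,-14,0],255],
    [[0,0,-4],[0,-20,0],255],
    [[0,0,-4],[0,-20,0],255],
    [[0,0,-4],[0,-20,0],255]
  ]
}}

```text
time_s: 12.9
tool_pos: [0.4966, -0.0155, 0.4793]
tool_rot: [-2.634, -0.402, 1.61]
force: [0.9, -0.2, -4.5]
opening: 0.161
```

Emit:
{"fn": "jog_arm", "kwargs": {
  "increments": [
    [[0,0,-4],[0,-20,0],255],
    [[0,0,-4],[0,-20,0],255],
    [[0,0,-4],[0,-20,0],255],
    [[0,0,-4],[0,-20,0],255],
    [[0,0,-4],[0,-20,0],255]
  ]
}}

```text
time_s: 13.32
tool_pos: [0.4952, -0.123, 0.4794]
tool_rot: [-2.633, -0.401, 1.233]
force: [0.2, -0.3, -5.0]
opening: 0.16
```

Emit:
{"fn": "jog_arm", "kwargs": {
  "increments": [
    [[0,0,-4],[0,-20,0],255],
    [[0,0,-4],[0,-20,0],255],
    [[0,0,-4],[0,-20,0],255],
    [[0,0,-4],[0,-20,0],255],
    [[0,0,-4],[0,-20,0],255]
  ]
}}

```text
time_s: 13.73
tool_pos: [0.4931, -0.2311, 0.4793]
tool_rot: [-2.63, -0.399, 0.855]
force: [1.1, 0.7, -4.4]
opening: 0.16
```

Emit:
{"fn": "jog_arm", "kwargs": {
  "increments": [
    [[0,0,-3],[0,-14,0],255],
    [[0,0,-1],[0,-8,0],255],
    [[0,0,0],[0,0,0],255],
    [[0,0,0],[0,0,0],255],
    [[0,0,0],[0,0,0],255]
  ]
}}

```text
time_s: 14.15
tool_pos: [0.4913, -0.2591, 0.4784]
tool_rot: [-2.628, -0.397, 0.77]
force: [-0.3, -0.2, -5.0]
opening: 0.159
```

```bash
python3 v.py 9; python3 - <<'E'
import cv2,numpy as np
p=np.load("top9.npz")["pixels"].astype(int); hs=cv2.cvtColor(p.astype(np.uint8),cv2.COLOR_RGB2HSV)
b=((hs[...,0]>98)&(hs[...,0]<115)&(hs[...,1]>150)).astype(np.uint8); b[:,:200]=0
N,l,st,ce=cv2.connectedComponentsWithStats(b)
for i in range(1,N):
    if st[i,4]>40: print("blue",st[i])
w=((p.min(2)>105)&(p[...,0]>p[...,2]*.9)).astype(np.uint8)
N,l,st,ce=cv2.connectedComponentsWithStats(w)
for i in range(1,N):
    if st[i,4]>10: print("white",st[i])
E
```

```text
14.25 [-0.66  0.38  1.58  0.41  1.67 -1.6 ] [ 0.491 -0.259  0.478] [ 0.3 -0.2 -4.4] 0.15871147750911677
slope down +x 22.7 +y 26.9 deg
top white tray xy mm [57. 55.] area 59
top white tray xy mm [95. 48.] area 23
top white tray xy mm [ 67. -18.] area 73
side white tray xy mm [-82. -41.] area 217
side white tray xy mm [-104.   66.] area 40
side white tray xy mm [79. 54.] area 220
blue [327 131  15  16 174]
blue [ 313  179   85   92 4563]
blue [ 349  244   64   58 1558]
white [    0     0   640    99 51597]
white [565   1  12  13  44]
white [587  14   8   3  18]
white [580  19   8   4  12]
white [603  21   6   4  14]
white [611  22   5   5  12]
white [617  22  10   8  27]
white [ 0 31  8  7 31]
white [588  98  52  27 396]
white [  0 103  48   8 236]
white [ 82 121  34  33 513]
white [102 124  20  28  95]
white [322 134  23  21 202]
white [ 45 182  20  21 328]
white [ 191  207   38   27 1023]
white [390 208  13   5  38]
white [598 229   1  14  14]
white [383 232  15  15  58]
white [392 246   5   7  18]
white [368 254  20  18  69]
white [ 535  277   95   90 6918]
white [ 42 363   1  12  12]
white [539 376  53  24 734]
white [ 87 391  19   9  63]
```

```bash
python3 - <<'E'
import cv2,numpy as np
p=np.load("top9.npz")["pixels"]; s=np.load("side9.npz")["pixels"]
a=cv2.resize(p[170:310,300:420],(395,460),interpolation=cv2.INTER_CUBIC)
hs=cv2.cvtColor(s,cv2.COLOR_RGB2HSV); b=((hs[...,0]>98)&(hs[...,0]<115)&(hs[...,1]>150)).astype(np.uint8); b[:150,:220]=0
N,l,st,ce=cv2.connectedComponentsWithStats(b); i=1+np.argmax(st[1:,4]); x,y,w,h,_=st[i]; print(st[i])
c=s[max(0,y-25):y+h+25,max(0,x-25):x+w+25]; f=min(400/c.shape[1],460/c.shape[0]); c=cv2.resize(c,None,fx=f,fy=f,interpolation=cv2.INTER_CUBIC)
c=np.pad(c,((0,460-c.shape[0]),(0,0),(0,0))); cv2.imwrite("pics/z9.png",np.hstack([a,c])[:,:,::-1])
E
```

```text
[ 281  137  109  106 8346]
```

View pics/z9.png

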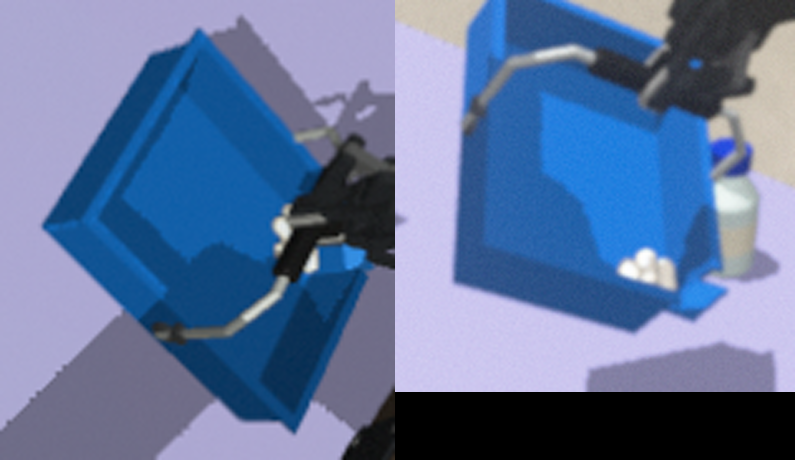

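```bash
python3 - <<'E'
from plant import robot
from h import *
look(robot,"A"); s=np.load("sideA.npz")["pixels"]; st=robot.state(); print(st["time_s"],st["tool_pos"].round(4),abs(st["qd"]).max())
cv2.imwrite("pics/zA.png",cv2.resize(s[165:225,310:375],(650,600),interpolation=cv2.INTER_CUBIC)[:,:,::-1])
E
```

```text
14.35 [ 0.4915 -0.2587  0.4786] 0.0071512490730829565
```

```bash
python3 -c "
from plant import robot
print(robot.job_done())"
```

```text
the job is handed in; nothing more can be done
None
```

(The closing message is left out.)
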